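# Feel out the ink bays and load the new cartridge

## Task

Three of the four bays of the label printer's dock still have a leftover packing spacer hidden under their dust plates. With the new ink cartridge feel out all four bays, gently pushing every dust plate down as far as it will go, and leave the cartridge, foot down, let go and fully home in the one bay that is clear. Never force it or lean on the dock (keep every push below 50 N), and leave the other things on the desk where they are.

Things in the scene. Friction and masses are not known exactly. Their poses are not given: they have to be found in the camera images.
- dock: Cartridge dock of a label printer: a heavy grey block fixed to the desk, 66 (x) x 196 (y) x 52 (z) mm on a slightly larger 6 mm plinth, with four round bays in a row in its top. Origin: centre of its underside; z up, y along the row of bays (bay 0 at -y, bay 3 at +y).
- cartridge_center (a point): The new ink cartridge: a plain metal cylinder with a pale cap, diameter 24 mm, 85 mm long, 0.08 to 0.17 kg, standing upright on the desk, chamfered at its foot. The point is its centre, half-way up (42.5 mm above its foot); z along the cartridge, up. Either way round about its axis is the same.
- bay_0 (a point): Centre of the mouth of bay 0, level with the dock's top (52 mm above the desk). Every bay is a round bore of 26 mm with vertical walls, closed 2 mm below its mouth by a black dust plate that slides down stiffly under a push of about 4 N and stays where it was pushed. With the plate right down, a cartridge fully home has its foot 41 mm below the mouth and stands 44 mm out of it.
- bay_1 (a point): Centre of the mouth of bay 1, level with the dock's top (52 mm above the desk). Built like bay 0. In just one bay (any of the four) the plate goes all the way down; under the other three plates lies a hidden leftover packing spacer, 9, 14 or 20 mm thick, which stops the plate dead that much sooner.
- bay_2 (a point): Centre of the mouth of bay 2, level with the dock's top (52 mm above the desk). Built like bay 0. The spacers cannot be seen and are not to be removed.
- bay_3 (a point): Centre of the mouth of bay 3, level with the dock's top (52 mm above the desk). Built like bay 0.
- plate_0 (a joint): How far the dust plate of bay 0 has been pushed down, in m: 0 at the start (2 mm below the mouth), 0.039 when right down in the clear bay, and 0.030, 0.025 or 0.019 when stopped by a spacer of 9, 14 or 20 mm.
- plate_1 (a joint): How far the dust plate of bay 1 has been pushed down, in m: 0 at the start (2 mm below the mouth), 0.039 when right down in the clear bay, and 0.030, 0.025 or 0.019 when stopped by a spacer of 9, 14 or 20 mm.
- plate_2 (a joint): How far the dust plate of bay 2 has been pushed down, in m: 0 at the start (2 mm below the mouth), 0.039 when right down in the clear bay, and 0.030, 0.025 or 0.019 when stopped by a spacer of 9, 14 or 20 mm.
- plate_3 (a joint): How far the dust plate of bay 3 has been pushed down, in m: 0 at the start (2 mm below the mouth), 0.039 when right down in the clear bay, and 0.030, 0.025 or 0.019 when stopped by a spacer of 9, 14 or 20 mm.
- smartphone_center (a point): Smartphone lying flat, 146 x 71 x 8 mm; the point is its centre; a bystander.
- eraser_center (a point): Small worn eraser in a sleeve, 46 x 23 x 13 mm; the point is its centre; a bystander.
- sharpener_center (a point): Metal pencil sharpener, 16 x 25 x 12 mm; the point is its centre; a bystander.
- stapler_center (a point): Stapler, 138 x 40 x 48 mm; the point is its centre; a bystander.
- tape_roll_center (a point): Roll of tape lying flat, 103 x 99 x 24 mm; the point is its centre; a bystander.
- cartridge: The same cartridge; origin at the centre of its foot, z along it, up.

How it is judged:
By the outcome, as a careful person would: the job done as asked, in the order asked, and still so for the second after the job is handed in, with the robot touching nothing.
It also fails if it takes over 64 s, if anything falls off the work surface, if the arm or the gripper's body presses on something with over 40 N, if the wrist force passes 120 N, or if a joint passes its speed limit or range.

## Robot

A 6-joint arm with a two-finger parallel gripper is mounted at the origin on a cart in front of the work surface, level with it; the furniture and walls round the work are solid. World frame = base frame: x ahead of the robot, y to its left, z up, the work surface at z = 0. Lengths are in m, angles in rad, forces in N, time in s.
With the tool pointing down it reaches from about 0.275 to 1 m from the base axis. Payload 8.4 kg.
Tool frame: the origin (TCP) lies on the centre line of the jaws, within the pads' length; the fingertips stand ahead of it and the grasp point (between the pads) lies 6 mm ahead of it (r.finger_overhang is the z of the fingertips in the tool frame, in m); z points along the fingers, y is the line along which they close (so a half turn about z gives the same grasp; the last joint's range is limited). The gripper opens to 85 mm and grips with 20 to 120 N. Pads are 22 mm wide; open, the fingers measure 114 mm over their backs; the gripper's body (76 mm by 85 mm) begins 54 mm behind the grasp point. The pads swing forward as they close: fully open they stand 13 mm farther back than shut.
Start: joints at [-1.147, 0.353, 1.633, -0, 1.155, -0.002], TCP at [0.258, -0.569, 0.256] pointing down, gripper open.
Joint ranges: [-2.63, 2.63], [-0.92, 2.1], [0.06, 2.66], [-1.3, 4.44], [0, 2.69], [-3.02, 3.02]. Speed limits (rad/s): [2.22, 2.22, 2.79, 3.14, 3.14, 3.14].

## Interface

Orientations are given as a rotation vector (axis times angle).
In Python, from station import r gives the robot as it stands. The module is installed in compiled form; this text tells all that it offers.
- The arm moves only by the tool apply_moves, never from a script. Its arguments are lists of equal length, an entry for each row: "grip": the opening, from 0 (shut) to 1 (fully open); "xyz": the shift along the tool's x, y, z in cm, a list of three; "turn": the turn about the tool's z in degrees. A call has 1 to 8 rows; each row shifts and turns the commanded pose from where the row before left it, along the tool's axes as they then stand; what a row does not reach is not made up. A row lasts 1/10 s, in which the tool goes at most 50 mm and 8.59 degrees, less where a joint would pass 70% of its speed; a pose out of reach is approached as far as the arm can. A call is refused whole if a number of a shift passes 5 or a number of a turn 8.59, either way. A call with a gripper value outside its range is refused whole. The fingers move at their own pace and stop on an object; "grip_force" is the grip in N (left out, the last holds). Time passes only in rows, so rows that do not move let the fingers close. It gives the time, the measured TCP pose, the force, the opening and the grip force at its end, in the units of the state.
- r.read_state(): the state, without advancing time (a new reading comes with each control period).
- r.camera(name): name is "side" or "top"; returns a dict with "img" (400x640x3 uint8, red, green, blue), "depth" (400x640 float32, m along the optical axis (not along the pixel's ray), 0 where there is no reading), "K" (3x3 intrinsics, pixels), "eye" and "orientation" of the camera in the world. Camera axes: x right, y down, z forward; pixel columns grow to the right and rows downward; lengths in m; the calibration is good to about 2 mm. A picture is of the moment at which its call begins.
- r.finish_job(): hands the job in; it is judged then, once.
Trained networks look in a picture, given as the dict that the camera call returned (one of the last four; its "shot" number tells which), for a name from the list of things; names that differ only in an ending like _2 or _b are one class to them, and where a whole thing is asked for, a point or a joint stands for the part that bears it (a point fixed in the world has none). Each returns a list of dicts, best first, with "p" (0 to 1); they miss things now and then, are a little off and sometimes report something else, mostly with a low value. They report only what shows in the picture. A call takes as long as a camera call.
- r.cut_out(picture, label): "pixels" (400x640 bool, what is visible of it) and "rect" ([left, top, right, bottom] in pixels, round what is visible of it).
- r.landmark_of(picture, label): "xy" ([column, row] in pixels: a listed point, or the origin of a listed thing).
The state is a dict: "time_s": time; "qpos": joint angles; "qd": joint speeds; "effort": joint torques, N m; "tool_pos": TCP position; "orientation": TCP orientation; "ft_force": force on the tool from outside, world axes, zero at the start; "ft_torque": the same for the moment, N m; "width": finger opening in m; "gripper_force": force on a finger pad.
Only numpy, scipy, OpenCV 4.12 (cv2) and the standard library are available. Lean on these libraries where they do the work, as an engineer would, in place of code of your own. Each camera call takes 0.05 s, during which the arm holds its last target. There are 200 camera calls.

## Working session

There is one attempt and no reset: what is moved stays moved. The work goes in short steps, Python scripts to look and compute and a tool call to move; the robot and the scene stay as the last step left them, time stands still between calls to the robot, and variables do not carry over. Pictures are saved under pics/ and viewed, at most 10 in all, crops included, and the job is handed in when it is done.

Besides the shell and the picture viewer there is one more tool, called after "Emit:" as a command line: name --pt "numbers of a row" for each row, then --argument value for the rest. apply_moves: Moves the arm, as the interface text tells. Its arguments: {"type":"object","properties":{"grip":{"type":"array","items":{"type":"number"}},"xyz":{"type":"array","items":{"type":"array","items":{"type":"number"}}},"turn":{"type":"array","items":{"type":"number"}},"grip_force":{"type":"number"}},"required":["grip","xyz","turn"]}

```bash
mkdir -p pics; cat > h.py <<'E'
import numpy as np, cv2
from scipy.spatial.transform import Rotation as R
from station import r
def rot(o):
    o=np.array(o,float)
    if o.shape==(3,3): return o
    return R.from_rotvec(o).as_matrix() if o.size==3 else R.from_quat(o).as_matrix()
def ray(c,uv):
    K=c["K"]; d=np.array([(uv[0]-K[0,2])/K[0,0],(uv[1]-K[1,2])/K[1,1],1.])
    return rot(c["orientation"])@d
def at_z(c,uv,z):
    d=ray(c,uv); e=np.array(c["eye"]); return e+d*(z-e[2])/d[2]
def cloud(c,mask=None):
    v,u=np.nonzero((c["depth"]>0)&(mask if mask is not None else True)); K=c["K"]
    z=c["depth"][v,u]; p=np.c_[(u-K[0,2])/K[0,0]*z,(v-K[1,2])/K[1,1]*z,z]
    return p@rot(c["orientation"]).T+np.array(c["eye"])
E
python3 - <<'E'
from h import *
s=r.read_state(); print({k:np.round(v,3) for k,v in s.items()}, r.finger_overhang)
for n in("top","side"):
    c=r.camera(n); print(n,c["eye"],c["orientation"],c["K"][0])
    cv2.imwrite(f"pics/{n}0.png",c["img"][:,:,::-1])
    for l,z in(("cartridge_center",.0425),("bay_0",.052),("bay_1",.052),("bay_2",.052),("bay_3",.052),("dock",0),("smartphone_center",.004),("eraser_center",.006),("sharpener_center",.006),("stapler_center",.024),("tape_roll_center",.012)):
        for d in r.landmark_of(c,l)[:2]: print(l,round(d["p"],2),np.round(d["xy"],1),np.round(at_z(c,d["xy"],z),4))
    for d in r.cut_out(c,"cartridge")[:1]:
        P=cloud(c,d["pixels"]); print(d["rect"],P.min(0),P.max(0)); T=P[P[:,2]>.082]; print("cap",len(T),(T.min(0)+T.max(0))/2 if len(T) else 0)
E
```

```text
{'time_s': np.float64(0.0), 'qpos': array([-1.147,  0.354,  1.634,  0.   ,  1.155, -0.002]), 'qd': array([ 0.001, -0.001,  0.   ,  0.002, -0.   ,  0.001]), 'effort': array([ 1.0000e-03, -6.0524e+01, -3.4207e+01,  0.0000e+00,  9.0000e-03,
        0.0000e+00]), 'tool_pos': array([ 0.258, -0.569,  0.256]), 'orientation': array([-3.069, -0.663,  0.   ]), 'ft_force': array([-0.161,  0.451,  0.665]), 'ft_torque': array([ 0.002, -0.032, -0.046]), 'gripper_force': np.float64(0.0), 'width': np.float64(0.085)} 0.025
top [0.38443638 0.0136408  0.90596642] [-1.97951439  2.22141842 -0.26459865] [396.63491372   0.         322.80512405]
cartridge_center 0.45 [416.9 250.5] [ 0.4479 -0.2013  0.0425]
bay_0 0.88 [263.2 210.3] [0.5727 0.1216 0.052 ]
bay_0 0.88 [243.6 211.7] [0.5745 0.1645 0.052 ]
bay_1 0.88 [263.2 210.3] [0.5727 0.1216 0.052 ]
bay_1 0.88 [243.6 211.7] [0.5745 0.1645 0.052 ]
bay_2 0.88 [263.2 210.3] [0.5727 0.1216 0.052 ]
bay_2 0.88 [243.6 211.7] [0.5745 0.1645 0.052 ]
bay_3 0.88 [263.2 210.3] [0.5727 0.1216 0.052 ]
bay_3 0.88 [243.6 211.7] [0.5745 0.1645 0.052 ]
dock 0.57 [257.5 215.6] 
[... 1172 characters left out ...]
.73 [309.5 173.3] [0.5662 0.1988 0.052 ]
dock 0.76 [315.1 196.4] [0.5751 0.1698 0.    ]
dock 0.53 [308.3 173.5] [0.5749 0.3131 0.    ]
smartphone_center 0.95 [242.8 234.6] [0.3964 0.0133 0.004 ]
eraser_center 0.58 [362.9 270.6] [ 0.6214 -0.1589  0.006 ]
sharpener_center 0.57 [268.7 259.5] [ 0.4482 -0.0918  0.006 ]
sharpener_center 0.32 [242.1 234.2] [0.3951 0.012  0.006 ]
stapler_center 0.59 [404.4 213.5] [0.7536 0.004  0.024 ]
tape_roll_center 0.66 [319.6 185.4] [0.5921 0.2062 0.012 ]
tape_roll_center 0.57 [359.8 173.1] [0.7116 0.2616 0.012 ]
[265.5, 258.9, 280.3, 304.3] [ 0.43990544 -0.22701914 -0.00056518] [ 0.4689786  -0.11030875  0.08775799]
cap 113 [ 0.45507397 -0.2143929   0.08493601]
```

```bash
python3 - <<'E'
from h import *
a=cv2.imread("pics/top0.png"); b=cv2.imread("pics/side0.png")
cv2.imwrite("pics/m1.png",np.vstack([cv2.resize(a[110:300,180:450],(800,563))])[:563])
cv2.imwrite("pics/m2.png",cv2.resize(b[140:320,220:430],(700,600)))
c=r.camera("top")
m=r.cut_out(c,"dock")[0]; print(m["p"],m["rect"])
P=cloud(c,m["pixels"]); T=P[(P[:,2]>.044)&(P[:,2]<.06)]
print(len(T),np.median(T[:,2]),cv2.minAreaRect(T[:,:2].astype(np.float32)*1000))
g=cv2.cvtColor(c["img"],cv2.COLOR_RGB2GRAY)
x0,y0,x1,y1=map(int,m["rect"]); big=cv2.resize(g[y0-5:y1+5,x0-5:x1+5],None,fx=8,fy=8,interpolation=cv2.INTER_CUBIC)
bw=(big<70).astype(np.uint8)
n,l,st,ce=cv2.connectedComponentsWithStats(bw)
for i in range(1,n):
    if st[i,4]>300:
        uv=(ce[i]+.5)/8-.5+[x0-5,y0-5]; print(st[i],uv,at_z(c,uv,.051))
E
```

```text
0.93 [205.7, 188.9, 303.5, 246.0]
2903 0.050790981286815806 ((570.5608520507812, 144.95040893554688), (72.7454833984375, 202.53660583496094), 6.505800247192383)
[   0    0  131   33 1865] [207.75123995 184.70298257] [0.64522714 0.23991626 0.051     ]
[  109    71   721   410 32455] [261.40636458 228.14561123] [0.53388911 0.12876563 0.051     ]
[ 616  138   97   94 7006] [282.60200186 205.63354625] [0.57850002 0.07839245 0.051     ]
[ 460  173   97   95 7060] [263.00839235 210.09520184] [0.57343875 0.12209354 0.051     ]
[ 301  210   99   95 7302] [243.32484251 214.47622227] [0.56860788 0.16573501 0.051     ]
[ 144  241   97   99 7481] [223.51499632 218.930265  ] [0.56367293 0.20942198 0.051     ]
```

View pics/m1.png

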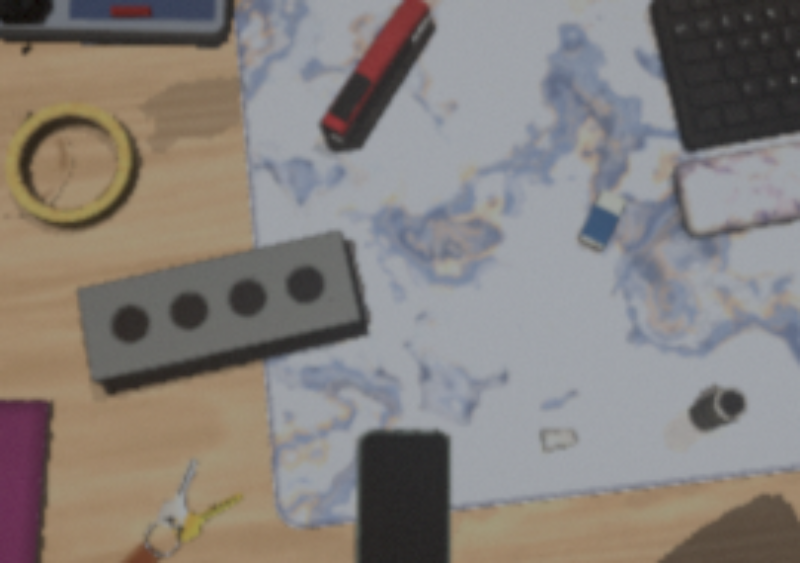

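View pics/m2.png

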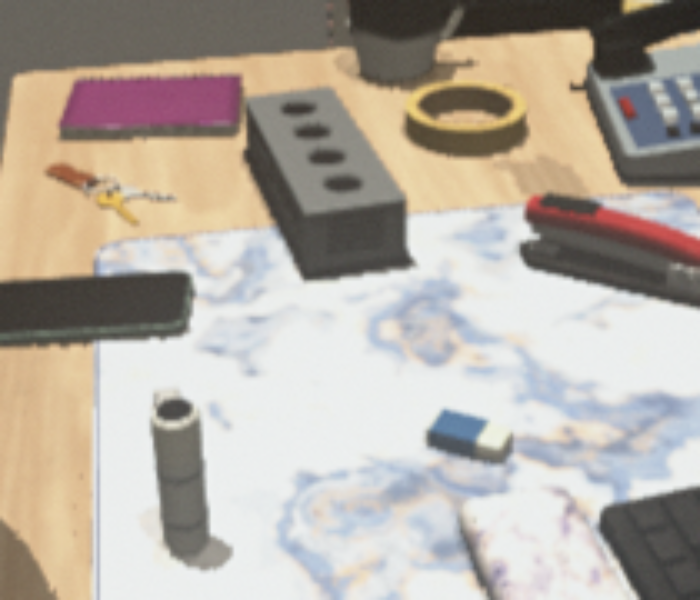

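Emit:
apply_moves --grip '[1,1,1,1,1,1,1,1]' --pt "0 0 1" --pt "0 0 1" --pt "0 0 2" --pt "2.6 -3.7 1" --pt "2.6 -3.7 0" --pt "2.6 -3.7 0" --pt "2.6 -3.7 0" --pt "2.6 -3.7 0" --turn '[6,6,5.9,0,0,0,0,0]'

```text
time_s: 2.2
tool_pos: [0.367, -0.3692, 0.2064]
orientation: [3.136, 0.177, 0.0]
ft_force: [0.3, -0.1, 0.3]
width: 0.0852
gripper_force: 0.0
```

Emit:
apply_moves --grip '[1,1,1,1,1,1]' --pt "2.6 -3.7 0" --pt "2.6 -3.7 0" --pt "2.6 -3.7 0" --pt "2.5 -3.7 0" --pt "0 0 0" --pt "0 0 0" --turn '[0,0,0,0,0,0]'

```text
time_s: 2.8
tool_pos: [0.4524, -0.2112, 0.2064]
orientation: [3.136, 0.182, 0.0]
ft_force: [0.4, -0.4, -0.3]
width: 0.0855
gripper_force: 0.0
```

```bash
python3 - <<'E'
from h import *
s=r.read_state(); print(s["time_s"],s["tool_pos"],rot(s["orientation"]).round(3).tolist(),s["ft_force"])
c=r.camera("side")
cv2.imwrite("pics/m3.png",cv2.resize(c["img"][160:330,220:370,::-1],(530,600)))
for d in r.cut_out(c,"cartridge")[:1]:
    P=cloud(c,d["pixels"]); T=P[(P[:,2]>.081)&(P[:,2]<.09)]; print(d["p"],"cap",len(T),T.min(0),T.max(0))
    l,t,ri,b=d["rect"]; print(d["rect"])
    for z,v in((.06,.0),): pass
    rows=np.nonzero(d["pixels"].any(1))[0]
    for v in rows[8::6]:
        u=np.nonzero(d["pixels"][v])[0]; q=c["depth"][v,int(u.mean())]; K=c["K"]
        print(v,u.min(),u.max(),np.round(np.array(c["eye"])+ray(c,((u.min()+u.max())/2,v))*(q+.0115),4))
R_=rot(s["orientation"]); print("to (.4525,-.2127):",(R_.T@(np.array([.4525,-.2127,.076])-s["tool_pos"])*100).round(2))
# bays in side view
g=cv2.cvtColor(c["img"],cv2.COLOR_RGB2GRAY)
u0,v0,u1,v1=290,160,345,205; big=cv2.resize(g[v0:v1,u0:u1],None,fx=8,fy=8,interpolation=cv2.INTER_CUBIC)
n,l,st,ce=cv2.connectedComponentsWithStats((big<60).astype(np.uint8))
for i in range(1,n):
    if st[i,4]>300:
        uv=(ce[i]+.5)/8-.5+[u0,v0]; print(st[i],uv,at_z(c,uv,.051))
E
```

```text
2.8 [ 0.45243259 -0.21117918  0.20640614] [[0.993, 0.116, 0.0], [0.116, -0.993, -0.0], [0.0, 0.0, -1.0]] [ 0.42513469 -0.41105136 -0.33421275]
0.95 cap 122 [ 0.4435549  -0.22658785  0.0810007 ] [ 0.46653388 -0.20202259  0.08754196]
[264.6, 258.8, 280.7, 306.4]
267 265 280 [ 0.4553 -0.2162  0.0781]
273 265 280 [ 0.4544 -0.2172  0.0668]
279 266 281 [ 0.4551 -0.2149  0.0526]
285 267 281 [ 0.455  -0.215   0.0401]
291 268 282 [ 0.4557 -0.2153  0.0274]
297 269 282 [ 0.4556 -0.2175  0.0163]
303 269 281 [ 0.4538 -0.2136 -0.    ]
to (.4525,-.2127): [-1.000e-02  1.500e-01  1.304e+01]
[124  96  60  13 601] [308.75280782 172.38196755] [0.56523873 0.20702369 0.051     ]
[  38  122   45   85 1011] [296.15349901 179.97347923] [0.52924643 0.16779499 0.051     ]
[157 150  62  15 625] [313.0237 179.2783] [0.57059139 0.16375347 0.051     ]
[  30  200   79  160 2233] [297.64534819 192.59368003] [0.52611007 0.09839763 0.051     ]
[196 213  61  14 552] [317.52513587 186.87205616] [0.57561134 0.11946242 0.051     ]
```

View pics/m3.png

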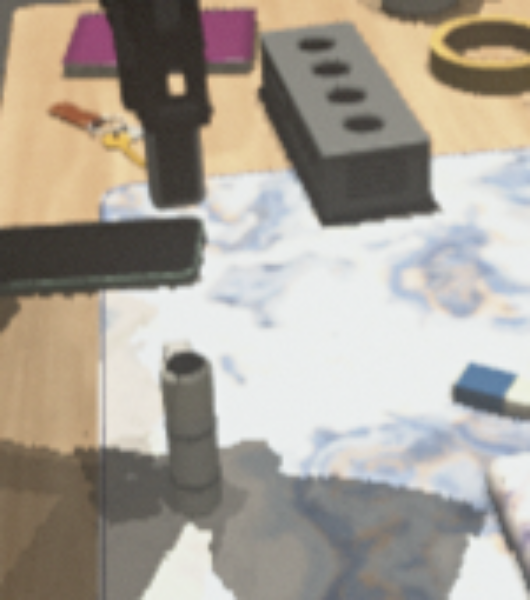

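Emit:
apply_moves --grip '[1,1,1,1,1,1]' --pt "0.08 0.19 3" --pt "0 0 3.5" --pt "0 0 3" --pt "0 0 2.5" --pt "0 0 1" --pt "0 0 0" --turn '[0,0,0,0,0,0]'

```text
time_s: 3.5
tool_pos: [0.4519, -0.2144, 0.0753]
orientation: [-3.136, -0.175, 0.004]
ft_force: [0.9, 0.7, -0.5]
width: 0.0855
gripper_force: 0.0
```

Emit:
apply_moves --grip '[0.4,0.3,0,0,0,0,0,0]' --pt "0 0 0" --pt "0 0 0" --pt "0 0 0" --pt "0 0 0" --pt "0 0 0" --pt "0 0 0" --pt "0 0 0" --pt "0 0 0" --turn '[0,0,0,0,0,0,0,0]' --grip_force 60

```text
time_s: 4.3
tool_pos: [0.4536, -0.2139, 0.0772]
orientation: [3.136, 0.178, 0.002]
ft_force: [-0.9, 0.7, 7.3]
width: 0.0225
gripper_force: 58.4
```

Emit:
apply_moves --grip '[0,0,0,0,0,0,0,0]' --pt "0 0 -2" --pt "0 0 -4" --pt "0 0 -2" --pt "2.25 -3.92 0" --pt "2.25 -3.92 0" --pt "2.25 -3.92 0" --pt "2.25 -3.92 0" --pt "2.25 -3.92 0" --turn '[0,0,0,0,0,0,0,0]'

```text
time_s: 5.1
tool_pos: [0.543, -0.0044, 0.1566]
orientation: [3.136, 0.178, 0.001]
ft_force: [0.2, -0.7, -0.3]
width: 0.0224
gripper_force: 59.0
```

Emit:
apply_moves --grip '[0,0,0,0,0,0]' --pt "2.25 -3.92 0" --pt "2.25 -3.92 0" --pt "0 0 0" --pt "0 0 0" --pt "0 0 0" --pt "0 0 0" --turn '[0,0,0,0,0,0]'

```text
time_s: 5.7
tool_pos: [0.5779, 0.0757, 0.1563]
orientation: [3.136, 0.176, -0.001]
ft_force: [0.6, 0.1, -1.1]
width: 0.0225
gripper_force: 59.1
```

```bash
python3 - <<'E'
from h import *
for k in range(3):
    s=r.read_state(); print(s["time_s"],s["tool_pos"],rot(s["orientation"]).round(3).tolist(),s["ft_force"])
    c=r.camera("side")
cv2.imwrite("pics/m4.png",cv2.resize(c["img"][110:230,260:380,::-1],(600,600),interpolation=cv2.INTER_CUBIC))
for d in r.cut_out(c,"cartridge")[:1]:
    P=cloud(c,d["pixels"]); print(d["p"],d["rect"],np.percentile(P,[2,50,98],axis=0).round(4).tolist())
    rows=np.nonzero(d["pixels"].any(1))[0]
    for v in rows[2::3]:
        u=np.nonzero(d["pixels"][v])[0]; q=np.median(c["depth"][v,int(u.mean())-1:int(u.mean())+2])
        print(v,u.min(),u.max(),np.round(np.array(c["eye"])+ray(c,((u.min()+u.max())/2,v))*(q+.0115),4))
c=r.camera("top")
cv2.imwrite("pics/m5.png",cv2.resize(c["img"][150:260,200:330,::-1],(700,592),interpolation=cv2.INTER_CUBIC))
for d in r.cut_out(c,"cartridge")[:1]:
    P=cloud(c,d["pixels"]); print(d["p"],d["rect"],np.percentile(P,[2,50,98],axis=0).round(4).tolist())
E
```

```text
5.7 [0.57790253 0.0756541  0.15625702] [[0.994, 0.112, -0.001], [0.112, -0.994, -0.0], [-0.001, 0.0, -1.0]] [ 0.6157767  0.1052479 -1.1427416]
5.75 [0.5780298  0.07561018 0.15634823] [[0.994, 0.112, -0.0], [0.112, -0.994, -0.0], [-0.0, 0.0, -1.0]] [ 0.21192966  0.60051927 -0.60742309]
5.8 [0.57813464 0.0756547  0.15636326] [[0.994, 0.112, -0.0], [0.112, -0.994, -0.0], [-0.0, 0.0, -1.0]] [ 0.45802096  0.76320216 -0.57088675]
0.75 [317.5, 151.8, 325.9, 184.7] [[0.5681, 0.0589, 0.0523], [0.5769, 0.0674, 0.1105], [0.6035, 0.1511, 0.1604]]
152 315 318 [0.5709 0.0819 0.1543]
155 315 318 [0.5711 0.0852 0.1459]
158 315 318 [0.5707 0.0834 0.1396]
161 316 317 [ 0.6122  0.4157 -0.007 ]
164 317 318 [0.5721 0.0803 0.1265]
167 317 326 [0.5803 0.0762 0.1203]
170 317 326 [0.5798 0.0734 0.1143]
173 318 326 [0.5811 0.0759 0.1058]
176 317 327 [0.581  0.0764 0.0983]
179 317 327 [0.5807 0.0751 0.0915]
182 318 326 [0.5806 0.0757 0.0838]
185 321 324 [0.5822 0.0801 0.074 ]
```

View pics/m4.png

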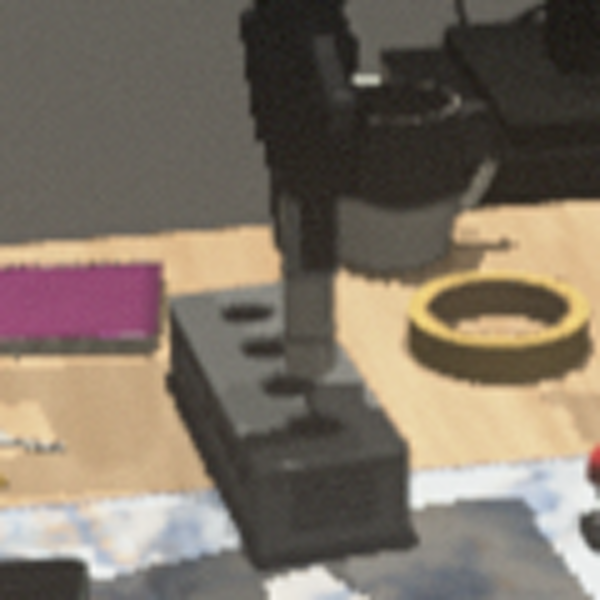

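View pics/m5.png

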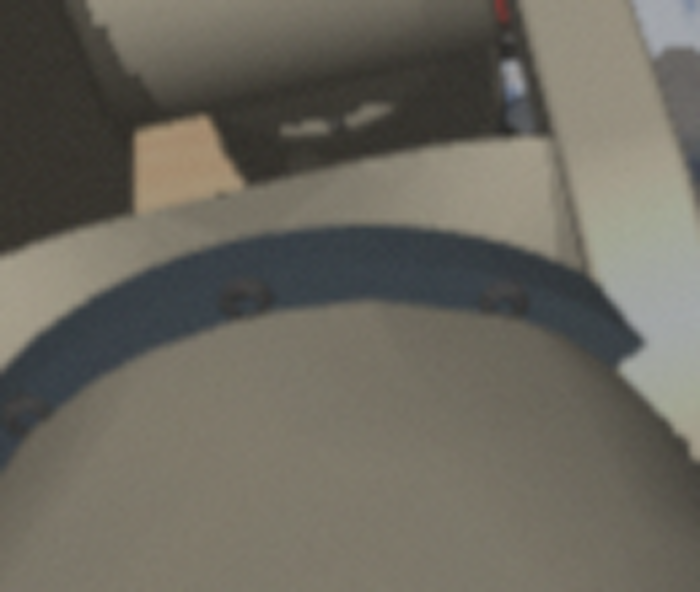

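Emit:
apply_moves --grip '[0,0,0,0]' --pt "0 -0.07 1.5" --pt "0 0 1.0" --pt "0 0 0" --pt "0 0 0" --turn '[0,0,0,0]'

```text
time_s: 6.4
tool_pos: [0.5779, 0.0774, 0.1305]
orientation: [3.136, 0.178, -0.002]
ft_force: [0.0, 0.5, -1.3]
width: 0.0226
gripper_force: 59.1
```

```bash
python3 - <<'E'
from h import *
s=r.read_state(); print(s["time_s"],s["tool_pos"],s["ft_force"])
c=r.camera("side")
cv2.imwrite("pics/m6.png",cv2.resize(c["img"][155:220,290:355,::-1],(600,600),interpolation=cv2.INTER_CUBIC))
E
```

```text
6.4 [0.57789469 0.07737592 0.1304608 ] [ 0.02728627  0.53465247 -1.30835735]
```

View pics/m6.png

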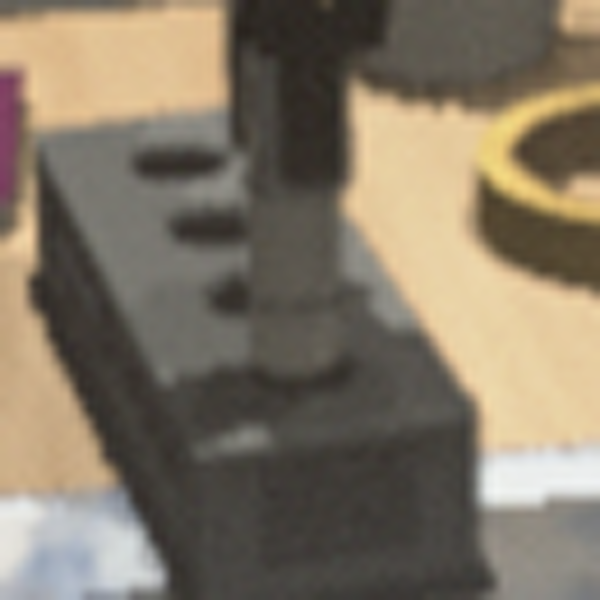

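Emit:
apply_moves --grip '[0,0,0,0]' --pt "0 0 0.1" --pt "0 0 0.1" --pt "0 0 0.1" --pt "0 0 0" --turn '[0,0,0,0]'

```text
time_s: 6.85
tool_pos: [0.5783, 0.0774, 0.1283]
orientation: [-3.137, -0.178, 0.0]
ft_force: [-0.3, -0.2, -1.0]
width: 0.0224
gripper_force: 59.1
```

Emit:
apply_moves --grip '[0,0,0,0]' --pt "0 0 0.1" --pt "0 0 0.1" --pt "0 0 0" --pt "0 0 0" --turn '[0,0,0,0]'

```text
time_s: 7.25
tool_pos: [0.5785, 0.0774, 0.1264]
orientation: [-3.137, -0.178, -0.0]
ft_force: [-0.5, -0.1, 1.9]
width: 0.0228
gripper_force: 59.5
```

Emit:
apply_moves --grip '[0,0,0]' --pt "0 0 0.1" --pt "0 0 0.1" --pt "0 0 0" --turn '[0,0,0]'

```text
time_s: 7.55
tool_pos: [0.5784, 0.0774, 0.1242]
orientation: [-3.137, -0.178, -0.0]
ft_force: [0.3, 0.8, 1.1]
width: 0.0223
gripper_force: 59.5
```

Emit:
apply_moves --grip '[0,0,0]' --pt "0 0 0.1" --pt "0 0 0.1" --pt "0 0 0" --turn '[0,0,0]'

```text
time_s: 7.85
tool_pos: [0.5784, 0.0774, 0.1221]
orientation: [-3.137, -0.178, -0.0]
ft_force: [0.7, 0.4, 0.8]
width: 0.0222
gripper_force: 59.4
```

Emit:
apply_moves --grip '[0,0,0,0,0]' --pt "0 0 0.3" --pt "0 0 0.3" --pt "0 0 0.3" --pt "0 0 0.1" --pt "0 0 0" --turn '[0,0,0,0,0]'

```text
time_s: 8.35
tool_pos: [0.5783, 0.0774, 0.1119]
orientation: [3.137, 0.178, -0.0]
ft_force: [1.5, 0.3, -0.5]
width: 0.0226
gripper_force: 59.2
```

Emit:
apply_moves --grip '[0,0,0,0,0]' --pt "0 0 0.1" --pt "0 0 0.1" --pt "0 0 0.1" --pt "0 0 0.1" --pt "0 0 0" --turn '[0,0,0,0,0]'

```text
time_s: 8.85
tool_pos: [0.5784, 0.0774, 0.1082]
orientation: [-3.137, -0.178, -0.0]
ft_force: [1.5, 0.4, 2.3]
width: 0.0228
gripper_force: 59.5
```

Emit:
apply_moves --grip '[0,0,0]' --pt "0 0 0.1" --pt "0 0 0.1" --pt "0 0 0" --turn '[0,0,0]'

```text
time_s: 9.15
tool_pos: [0.5784, 0.0774, 0.1062]
orientation: [-3.137, -0.178, -0.0]
ft_force: [1.4, 0.9, 2.1]
width: 0.0224
gripper_force: 59.6
```

Emit:
apply_moves --grip '[0,0,0]' --pt "0 0 0.1" --pt "0 0 0.1" --pt "0 0 0" --turn '[0,0,0]'

```text
time_s: 9.45
tool_pos: [0.5784, 0.0774, 0.1041]
orientation: [-3.137, -0.178, 0.0]
ft_force: [0.8, 0.2, 1.3]
width: 0.0225
gripper_force: 59.6
```

Emit:
apply_moves --grip '[0,0,0]' --pt "0 0 0.1" --pt "0 0 0.1" --pt "0 0 0" --turn '[0,0,0]'

```text
time_s: 9.75
tool_pos: [0.5784, 0.0774, 0.1022]
orientation: [-3.137, -0.178, -0.0]
ft_force: [1.0, 0.6, 2.0]
width: 0.0224
gripper_force: 59.7
```

Emit:
apply_moves --grip '[0,0,0]' --pt "0 0 0.1" --pt "0 0 0.1" --pt "0 0 0" --turn '[0,0,0]'

```text
time_s: 10.05
tool_pos: [0.579, 0.0775, 0.102]
orientation: [-3.136, -0.178, -0.002]
ft_force: [-3.4, -0.4, 21.3]
width: 0.0224
gripper_force: 61.5
```

Emit:
apply_moves --grip '[0,0,0]' --pt "0 0 0.1" --pt "0 0 0.1" --pt "0 0 0" --turn '[0,0,0]'

```text
time_s: 10.35
tool_pos: [0.5796, 0.0776, 0.1018]
orientation: [-3.136, -0.178, -0.004]
ft_force: [-7.1, -0.9, 38.5]
width: 0.0225
gripper_force: 63.4
```

Emit:
apply_moves --grip '[0,0,0,0,0,0]' --pt "0 0 -1" --pt "0 0 -2" --pt "0 0 -1" --pt "0 -2.2 0" --pt "0 -2.2 0" --pt "0 0 0" --turn '[0,0,0,0,0,0]'

```text
time_s: 10.95
tool_pos: [0.5723, 0.1228, 0.1377]
orientation: [-3.136, -0.18, 0.003]
ft_force: [0.4, -0.2, -1.5]
width: 0.0225
gripper_force: 59.3
```

Emit:
apply_moves --grip '[0,0,0,0,0]' --pt "0 0 0.4" --pt "0 0 0.3" --pt "0 0 0.1" --pt "0 0 0" --pt "0 0 0" --turn '[0,0,0,0,0]'

```text
time_s: 11.45
tool_pos: [0.5734, 0.1207, 0.1302]
orientation: [3.137, 0.177, -0.0]
ft_force: [0.7, -0.0, -0.8]
width: 0.0226
gripper_force: 59.3
```

Emit:
apply_moves --grip '[0,0,0,0,0]' --pt "0 0 0.1" --pt "0 0 0.1" --pt "0 0 0.1" --pt "0 0 0.1" --pt "0 0 0" --turn '[0,0,0,0,0]'

```text
time_s: 11.95
tool_pos: [0.5734, 0.1211, 0.1264]
orientation: [3.137, 0.178, 0.0]
ft_force: [-0.9, -0.5, 0.8]
width: 0.0223
gripper_force: 59.6
```

Emit:
apply_moves --grip '[0,0,0]' --pt "0 0 0.1" --pt "0 0 0.1" --pt "0 0 0" --turn '[0,0,0]'

```text
time_s: 12.25
tool_pos: [0.5735, 0.1211, 0.1243]
orientation: [3.137, 0.178, 0.0]
ft_force: [-0.5, -0.2, 1.5]
width: 0.0225
gripper_force: 59.6
```

Entered. To just above the first stop level (TCP 0.108).

Emit:
apply_moves --grip '[0,0,0,0,0,0,0]' --pt "0 0 0.3" --pt "0 0 0.3" --pt "0 0 0.3" --pt "0 0 0.3" --pt "0 0 0.2" --pt "0 0 0.1" --pt "0 0 0" --turn '[0,0,0,0,0,0,0]'

```text
time_s: 12.95
tool_pos: [0.5734, 0.1211, 0.109]
orientation: [-3.137, -0.178, 0.0]
ft_force: [0.4, 0.0, 0.2]
width: 0.0222
gripper_force: 59.4
```

Emit:
apply_moves --grip '[0,0,0,0]' --pt "0 0 0.1" --pt "0 0 0.1" --pt "0 0 0" --pt "0 0 0" --turn '[0,0,0,0]'

```text
time_s: 13.35
tool_pos: [0.5734, 0.1211, 0.1072]
orientation: [-3.137, -0.178, -0.0]
ft_force: [0.4, -1.4, 1.3]
width: 0.0225
gripper_force: 59.6
```

Emit:
apply_moves --grip '[0,0,0,0]' --pt "0 0 0.1" --pt "0 0 0.1" --pt "0 0 0.1" --pt "0 0 0" --turn '[0,0,0,0]'

```text
time_s: 13.75
tool_pos: [0.5734, 0.1211, 0.1041]
orientation: [-3.137, -0.178, -0.0]
ft_force: [0.9, -0.1, 1.7]
width: 0.0223
gripper_force: 59.7
```

Emit:
apply_moves --grip '[0,0,0,0]' --pt "0 0 0.1" --pt "0 0 0.1" --pt "0 0 0.1" --pt "0 0 0" --turn '[0,0,0,0]'

```text
time_s: 14.15
tool_pos: [0.5734, 0.1211, 0.1011]
orientation: [-3.137, -0.178, -0.0]
ft_force: [1.1, -1.0, 2.2]
width: 0.0226
gripper_force: 59.7
```

Emit:
apply_moves --grip '[0,0,0,0]' --pt "0 0 0.1" --pt "0 0 0.1" --pt "0 0 0" --pt "0 0 0" --turn '[0,0,0,0]'

```text
time_s: 14.55
tool_pos: [0.5734, 0.1211, 0.0991]
orientation: [-3.137, -0.178, 0.0]
ft_force: [0.4, 0.6, 1.2]
width: 0.022
gripper_force: 59.6
```

Past 25 mm. Next level 0.097.

Emit:
apply_moves --grip '[0,0,0,0]' --pt "0 0 0.1" --pt "0 0 0.1" --pt "0 0 0.1" --pt "0 0 0" --turn '[0,0,0,0]'

```text
time_s: 14.95
tool_pos: [0.5734, 0.1211, 0.0961]
orientation: [3.137, 0.178, -0.0]
ft_force: [1.8, -0.3, 1.8]
width: 0.0221
gripper_force: 59.7
```

Emit:
apply_moves --grip '[0,0,0,0]' --pt "0 0 0.1" --pt "0 0 0.1" --pt "0 0 0" --pt "0 0 0" --turn '[0,0,0,0]'

```text
time_s: 15.35
tool_pos: [0.5734, 0.1211, 0.0941]
orientation: [3.137, 0.178, -0.0]
ft_force: [1.7, 0.6, 1.9]
width: 0.0222
gripper_force: 59.7
```

Emit:
apply_moves --grip '[0,0,0,0,0,0]' --pt "0 0 0.1" --pt "0 0 0.1" --pt "0 0 0.1" --pt "0 0 0.1" --pt "0 0 0.1" --pt "0 0 0" --turn '[0,0,0,0,0,0]'

```text
time_s: 15.95
tool_pos: [0.5734, 0.1211, 0.0891]
orientation: [-3.137, -0.178, -0.0]
ft_force: [1.0, 0.2, 2.3]
width: 0.0223
gripper_force: 59.7
```

Emit:
apply_moves --grip '[0,0,0,0]' --pt "0 0 0.1" --pt "0 0 0.1" --pt "0 0 0" --pt "0 0 0" --turn '[0,0,0,0]'

```text
time_s: 16.35
tool_pos: [0.5736, 0.1212, 0.0881]
orientation: [-3.136, -0.178, -0.001]
ft_force: [-1.1, -0.6, 13.2]
width: 0.0226
gripper_force: 60.8
```

Emit:
apply_moves --grip '[0,0,0]' --pt "0 0 0.1" --pt "0 0 0" --pt "0 0 0" --turn '[0,0,0]'

```text
time_s: 16.65
tool_pos: [0.574, 0.1212, 0.088]
orientation: [-3.136, -0.178, -0.002]
ft_force: [-3.1, -2.1, 22.6]
width: 0.0221
gripper_force: 61.8
```

Emit:
apply_moves --grip '[0,0,0,0,0,0,0]' --pt "0 0 -1" --pt "0 0 -2" --pt "0 0 -2.2" --pt "0 -2.2 0" --pt "0 -2.2 0" --pt "0 0 0" --pt "0 0 0" --turn '[0,0,0,0,0,0,0]'

```text
time_s: 17.35
tool_pos: [0.5675, 0.1648, 0.1377]
orientation: [3.136, 0.18, -0.003]
ft_force: [-0.6, 0.2, -0.2]
width: 0.0227
gripper_force: 59.3
```

Emit:
apply_moves --grip '[0,0,0,0,0]' --pt "0 0 0.4" --pt "0 0 0.3" --pt "0 0 0.1" --pt "0 0 0" --pt "0 0 0" --turn '[0,0,0,0,0]'

```text
time_s: 17.85
tool_pos: [0.5684, 0.1646, 0.1302]
orientation: [3.137, 0.177, -0.0]
ft_force: [0.2, -0.4, -0.1]
width: 0.0223
gripper_force: 59.3
```

Emit:
apply_moves --grip '[0,0,0,0,0]' --pt "0 0 0.1" --pt "0 0 0.1" --pt "0 0 0.1" --pt "0 0 0.1" --pt "0 0 0" --turn '[0,0,0,0,0]'

```text
time_s: 18.35
tool_pos: [0.5685, 0.1649, 0.1264]
orientation: [-3.137, -0.178, -0.0]
ft_force: [0.2, 0.7, 1.3]
width: 0.0224
gripper_force: 59.7
```

Emit:
apply_moves --grip '[0,0,0]' --pt "0 0 0.1" --pt "0 0 0.1" --pt "0 0 0" --turn '[0,0,0]'

```text
time_s: 18.65
tool_pos: [0.5684, 0.1649, 0.1242]
orientation: [-3.137, -0.178, -0.0]
ft_force: [-0.5, -0.5, 1.4]
width: 0.022
gripper_force: 59.7
```

Emit:
apply_moves --grip '[0,0,0,0,0,0,0]' --pt "0 0 0.3" --pt "0 0 0.3" --pt "0 0 0.3" --pt "0 0 0.3" --pt "0 0 0.2" --pt "0 0 0.1" --pt "0 0 0" --turn '[0,0,0,0,0,0,0]'

```text
time_s: 19.35
tool_pos: [0.5684, 0.1648, 0.109]
orientation: [-3.137, -0.178, 0.0]
ft_force: [0.1, 0.2, -1.2]
width: 0.0222
gripper_force: 59.4
```

Emit:
apply_moves --grip '[0,0,0,0]' --pt "0 0 0.1" --pt "0 0 0.1" --pt "0 0 0.1" --pt "0 0 0" --turn '[0,0,0,0]'

```text
time_s: 19.75
tool_pos: [0.5684, 0.1648, 0.1062]
orientation: [3.137, 0.178, 0.0]
ft_force: [1.2, -0.2, 1.3]
width: 0.0223
gripper_force: 59.7
```

Past 19 mm; next level 0.102.

Emit:
apply_moves --grip '[0,0,0,0,0]' --pt "0 0 0.2" --pt "0 0 0.1" --pt "0 0 0.1" --pt "0 0 0.1" --pt "0 0 0" --turn '[0,0,0,0,0]'

```text
time_s: 20.25
tool_pos: [0.5684, 0.1648, 0.1011]
orientation: [-3.137, -0.178, 0.0]
ft_force: [0.6, -0.4, 0.5]
width: 0.0224
gripper_force: 59.7
```

Emit:
apply_moves --grip '[0,0,0,0]' --pt "0 0 0.2" --pt "0 0 0.1" --pt "0 0 0" --pt "0 0 0" --turn '[0,0,0,0]'

```text
time_s: 20.65
tool_pos: [0.5683, 0.1648, 0.0981]
orientation: [3.137, 0.178, -0.0]
ft_force: [1.6, 0.7, 0.0]
width: 0.0223
gripper_force: 59.6
```

Emit:
apply_moves --grip '[0,0,0,0]' --pt "0 0 0.1" --pt "0 0 0.1" --pt "0 0 0" --pt "0 0 0" --turn '[0,0,0,0]'

```text
time_s: 21.05
tool_pos: [0.5687, 0.1649, 0.0971]
orientation: [-3.136, -0.178, -0.001]
ft_force: [-1.7, -0.5, 11.2]
width: 0.0224
gripper_force: 60.6
```

Stopping near 0.097 (9 mm spacer); confirm with 1 mm more.

Emit:
apply_moves --grip '[0,0,0]' --pt "0 0 0.1" --pt "0 0 0" --pt "0 0 0" --turn '[0,0,0]'

```text
time_s: 21.35
tool_pos: [0.569, 0.1649, 0.097]
orientation: [-3.136, -0.178, -0.002]
ft_force: [-2.9, -0.2, 19.6]
width: 0.0222
gripper_force: 61.6
```

Emit:
apply_moves --grip '[0,0,0,0,0,0,0]' --pt "0 0 -1" --pt "0 0 -2" --pt "0 0 -1.3" --pt "0 -2.2 0" --pt "0 -2.2 0" --pt "0 0 0" --pt "0 0 0" --turn '[0,0,0,0,0,0,0]'

```text
time_s: 22.05
tool_pos: [0.5628, 0.2085, 0.1381]
orientation: [3.136, 0.18, -0.002]
ft_force: [0.4, -0.6, -0.7]
width: 0.0222
gripper_force: 59.4
```

Emit:
apply_moves --grip '[0,0,0,0,0]' --pt "0 0 0.4" --pt "0 0 0.3" --pt "0 0 0.1" --pt "0 0 0" --pt "0 0 0" --turn '[0,0,0,0,0]'

```text
time_s: 22.55
tool_pos: [0.5634, 0.2083, 0.1302]
orientation: [3.136, 0.178, -0.0]
ft_force: [0.6, -0.3, -1.0]
width: 0.0226
gripper_force: 59.4
```

Emit:
apply_moves --grip '[0,0,0,0,0]' --pt "0 0 0.1" --pt "0 0 0.1" --pt "0 0 0.1" --pt "0 0 0.1" --pt "0 0 0" --turn '[0,0,0,0,0]'

```text
time_s: 23.05
tool_pos: [0.5635, 0.2086, 0.1264]
orientation: [-3.137, -0.178, -0.0]
ft_force: [-0.1, -0.4, 1.1]
width: 0.0223
gripper_force: 59.7
```

Emit:
apply_moves --grip '[0,0,0]' --pt "0 0 0.1" --pt "0 0 0.1" --pt "0 0 0" --turn '[0,0,0]'

```text
time_s: 23.35
tool_pos: [0.5635, 0.2086, 0.1243]
orientation: [-3.136, -0.178, -0.0]
ft_force: [-0.8, 0.3, 1.0]
width: 0.0224
gripper_force: 59.7
```

Emit:
apply_moves --grip '[0,0,0,0,0,0,0]' --pt "0 0 0.3" --pt "0 0 0.3" --pt "0 0 0.3" --pt "0 0 0.3" --pt "0 0 0.2" --pt "0 0 0.1" --pt "0 0 0" --turn '[0,0,0,0,0,0,0]'

```text
time_s: 24.05
tool_pos: [0.5634, 0.2085, 0.109]
orientation: [3.137, 0.178, -0.0]
ft_force: [0.3, 0.9, -0.4]
width: 0.0226
gripper_force: 59.4
```

Emit:
apply_moves --grip '[0,0,0,0]' --pt "0 0 0.1" --pt "0 0 0.1" --pt "0 0 0.1" --pt "0 0 0" --turn '[0,0,0,0]'

```text
time_s: 24.45
tool_pos: [0.564, 0.2087, 0.108]
orientation: [-3.136, -0.178, -0.002]
ft_force: [-4.4, -2.1, 17.6]
width: 0.0222
gripper_force: 61.4
```

Emit:
apply_moves --grip '[0,0,0,0,0,0,0,0]' --pt "0 0 -1" --pt "0 0 -2.2" --pt "0 2.2 0" --pt "0 3.3 0" --pt "0 3.3 0" --pt "0 0 0" --pt "0 0 0" --pt "0 0 0.4" --turn '[0,0,0,0,0,0,0,0]'

```text
time_s: 25.25
tool_pos: [0.5736, 0.1218, 0.1345]
orientation: [-3.136, -0.178, -0.001]
ft_force: [0.2, 1.1, -1.2]
width: 0.0227
gripper_force: 59.4
```

Emit:
apply_moves --grip '[0,0,0,0,0,0]' --pt "0 0 0.3" --pt "0 0 0.2" --pt "0 0 0.2" --pt "0 0 0.2" --pt "0 0 0" --pt "0 0 0" --turn '[0,0,0,0,0,0]'

```text
time_s: 25.85
tool_pos: [0.5734, 0.1212, 0.1253]
orientation: [-3.137, -0.178, 0.0]
ft_force: [0.3, -0.4, -0.9]
width: 0.0223
gripper_force: 59.4
```

Emit:
apply_moves --grip '[0,0,0,0,0,0,0,0]' --pt "0 0 0.4" --pt "0 0 0.5" --pt "0 0 0.5" --pt "0 0 0.5" --pt "0 0 0.5" --pt "0 0 0.5" --pt "0 0 0.3" --pt "0 0 0" --turn '[0,0,0,0,0,0,0,0]'

```text
time_s: 26.65
tool_pos: [0.5734, 0.1211, 0.0928]
orientation: [3.137, 0.178, -0.0]
ft_force: [1.3, -0.7, -1.0]
width: 0.0224
gripper_force: 59.3
```

Emit:
apply_moves --grip '[0,0,0,0,0]' --pt "0 0 0.2" --pt "0 0 0.2" --pt "0 0 0.1" --pt "0 0 0" --pt "0 0 0" --turn '[0,0,0,0,0]'

```text
time_s: 27.15
tool_pos: [0.5734, 0.1211, 0.0883]
orientation: [-3.137, -0.178, -0.0]
ft_force: [0.8, -0.3, -1.2]
width: 0.0222
gripper_force: 59.4
```

Emit:
apply_moves --grip '[0,0,0]' --pt "0 0 0.1" --pt "0 0 0" --pt "0 0 0" --turn '[0,0,0]'

```text
time_s: 27.45
tool_pos: [0.5737, 0.1212, 0.0882]
orientation: [-3.136, -0.178, -0.001]
ft_force: [-0.8, -1.7, 7.0]
width: 0.0222
gripper_force: 60.4
```

Emit:
apply_moves --grip '[0.35,0.4,0.6,0.8,1,1,1,1]' --pt "0 0 0" --pt "0 0 0" --pt "0 0 0" --pt "0 0 0" --pt "0 0 0" --pt "0 0 0" --pt "0 0 0" --pt "0 0 0" --turn '[0,0,0,0,0,0,0,0]'

```text
time_s: 28.25
tool_pos: [0.5734, 0.1211, 0.0873]
orientation: [3.137, 0.178, -0.0]
ft_force: [-0.4, 0.2, -0.1]
width: 0.085
gripper_force: 0.0
```

Emit:
apply_moves --grip '[1,1,1,1,1,1,1,1]' --pt "0 0 -1" --pt "0 0 -3" --pt "0 0 -4" --pt "0 0 -4" --pt "-4 0 0" --pt "-4 2 0" --pt "-4 2 0" --pt "-4 2 0" --turn '[0,0,0,0,0,0,0,0]'

```text
time_s: 29.05
tool_pos: [0.4197, 0.0428, 0.2079]
orientation: [3.136, 0.179, 0.001]
ft_force: [-0.1, -2.0, 1.1]
width: 0.0851
gripper_force: 0.0
```

```bash
python3 - <<'E'
from h import *
c=r.camera("side"); cv2.imwrite("pics/m7.png",cv2.resize(c["img"][140:320,220:430,::-1],(700,600)))
d=r.cut_out(c,"cartridge")[0]; P=cloud(c,d["pixels"]); print(d["p"],d["rect"],np.percentile(P,[5,50,98],axis=0).round(4).tolist())
c=r.camera("top"); d=r.cut_out(c,"cartridge")[0]; P=cloud(c,d["pixels"]); print(d["p"],d["rect"],np.percentile(P,[5,50,90,98],axis=0).round(4).tolist())
print(r.read_state()["time_s"])
E
```

```text
0.45 [312.1, 167.3, 322.3, 185.0] [[0.5651, 0.1096, 0.052], [0.576, 0.1136, 0.0748], [0.5993, 0.2256, 0.0981]]
0.45 [251.5, 200.5, 267.4, 215.8] [[0.5604, 0.1119, 0.0501], [0.568, 0.1206, 0.0938], [0.5785, 0.13, 0.0969], [0.5812, 0.1325, 0.0977]]
29.25
```

View pics/m7.png

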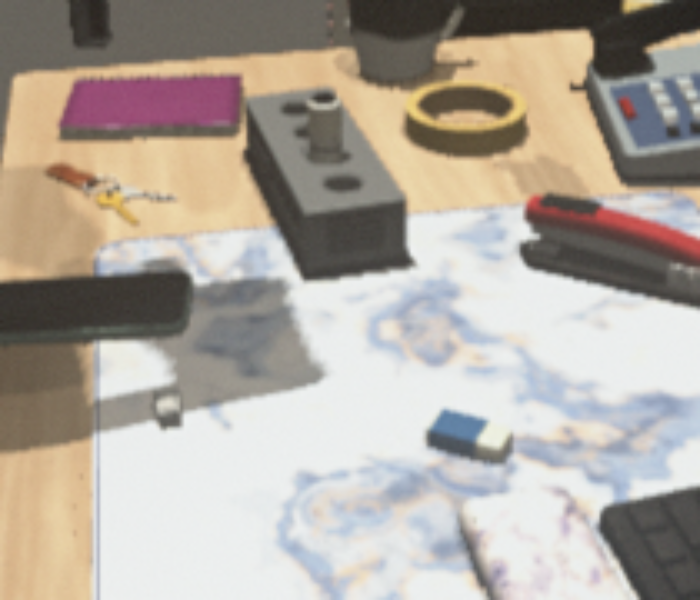

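The cartridge stands upright in the second bay at crop pixel (325,125). Its top is at about 0.096–0.098 m (52 + 44 mm), so it is home, and the bystanders haven't moved.

```bash
python3 -c "
from station import r
print(r.finish_job())"
```

```text
the job is handed in; nothing more can be done
None
```

The job is handed in: I pushed all four dust plates to their stops (bay 0 has the 14 mm spacer, bay 1 is clear, bay 2 has 9 mm, bay 3 has 20 mm), and the cartridge is released, foot down and fully home in bay 1; the highest push reading was 38.5 N and it took about 29 s.

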